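# Check three plunger stands and release the good ones

### The arm

A 7-joint arm with a two-finger parallel gripper is mounted at the origin on a cart in front of the work surface, level with it; the furniture and walls round the work are solid. World frame = base frame: x ahead of the robot, y to its left, z up, the work surface at z = 0. Lengths are in m, angles in rad, forces in N, time in s.
With the tool pointing down it reaches from about 0.425 to 0.875 m from the base axis. Payload 8.4 kg.
Tool frame: the origin (TCP) lies at the very end of the fingers, on their centre line; the grasp point (between the pads) lies 19 mm behind it; x points along the fingers, y is the direction in which the jaws open and shut, and the axes are right-handed (so a half turn about x gives the same grasp; the last joint's range is limited). The gripper opens to 85 mm and grips with 20 to 120 N. Pads are 22 mm wide; open, the fingers measure 114 mm over their backs; the gripper's body (76 mm by 85 mm) begins 54 mm behind the grasp point. The pads swing forward as they close: fully open they stand 13 mm farther back than shut.
Start: joints at [-1.22, 0.333, 0.04, 1.465, -0.013, 1.343, -0.059], TCP at [0.283, 0.585, 0.231] pointing down, gripper open.
Joint ranges: [-2.58, 2.58], [-0.38, 2.09], [-1.3, 1.39], [0.25, 2.4], [-1.5, 4.64], [0.08, 2.09], [-2.65, 2.65]. Speed limits (rad/s): [2.22, 2.22, 2.79, 2.79, 3.14, 3.14, 3.14].

### API

Orientations are given as [roll, pitch, yaw] about the fixed x, y, z axes, in that order (R = Rz(yaw) Ry(pitch) Rx(roll)).
In Python, from rig import arm, vision, ticket gives the robot as it stands.
- The arm moves only by the tool servo_tool, never from a script. Its argument "motion" is text: rows parted by semicolons, each of 5 numbers parted by spaces: the shift along the tool's x, y, z in m, then the turn about the tool's x in degrees, then the closure, from -1 (fully open) to 1 (shut). A call has 1 to 20 rows; each row is the pose to reach, as a shift and turn from the pose measured when the call began, along the tool's axes at that moment; what a row does not reach only later rows make up. A row lasts 1/10 s, in which the tool goes at most 50 mm and 8.59 degrees, less where a joint would pass 70% of its speed; a pose out of reach is approached as far as the arm can. A call with a gripper value outside its range is refused whole. The fingers move at their own pace and stop on an object; "grip_force" is the grip in N (left out, the last holds). Time passes only in rows, so rows that repeat a pose let the fingers close. It gives the time, the measured TCP pose, the force and the opening at its end, in the units of the state.
- arm.read_state(): the state, without advancing time (a new reading comes with each control period).
- vision.capture(name): name is "side" or "top" or "wrist"; returns the picture (400x640x3 uint8, blue, green, red); there is no depth.
- vision.camera_info(name): a dict with "intrinsics" (3x3 intrinsics, pixels), "rvec" (rotation vector, rad) and "tvec" (3), from world to camera coordinates, as OpenCV has them. Camera axes: x right, y down, z forward; pixel columns grow to the right and rows downward; lengths in m; the calibration is good to about 2 mm. A picture is of the moment at which its call begins: read the wrist's pose just before it. camera_info takes no time and is no camera call; for the wrist camera it gives the pose at the moment of the call.
- ticket.hand_in(): hands the job in, once; it reports no verdict.
The state is a dict: "t": time; "joint_positions": joint angles; "dq": joint speeds; "effort": joint torques, N m; "tool_pos": TCP position; "ee_rot": TCP orientation; "contact_force": force on the tool from outside, world axes, zero at the start; "ft_torque": the same for the moment, N m; "gripper_width": finger opening in m.
Only numpy, scipy, OpenCV 4.12 (cv2) and the standard library are available. Lean on these libraries where they do the work, as an engineer would, in place of code of your own. Each camera call takes 0.05 s, during which the arm holds its last target.

### The job

The three plunger test stands are all on hold, with their toggles over the red mark, and one of the three plungers sticks. Push each stand's plunger gently down as far as it will go: where it slides freely until it is fully home, flip that stand's bat toggle over to the green mark (run); where it sticks part-way, do not force it and leave that stand's toggle on red. At the end every plunger has been pushed, every toggle rests fully over to its proper side, and the loose parts lying round are where they were.

Things in the scene. Friction and masses are not known exactly. Their poses are not given: they have to be found in the camera images.
- stand_a: one of three identical test stands screwed to the worktop: grey housing 122 x 56 mm on a dark base plate 136 x 70 mm, housing top 45 mm above the worktop. Origin: centre of the underside; its x axis runs from the toggle end (front) to the plunger end (rear), z up. The plunger's vertical axis is at x = +36 mm, the toggle's pivot at x = -36 mm, both at y = 0. The stands change places, positions and yaw from start to start and do not move during the work
- plunger_a_top (a point): centre of the top face of stand_a's plunger: dark steel cap 28 mm across, 8 mm thick, on a 12 mm stem in a brass guide bush (flange 36 mm wide; bush top 53 mm above the worktop). Cap top: 86 mm above the worktop fully out, 67 mm fully home. It starts 0 to 3 mm in
- plunger_a (a joint): how far this plunger is pushed straight down, m: 0 = fully out, 0.019 = home. It slides against an even 3 N and stays where it is left; a good one meets a springy end cushion at 0.019 (4 N more per mm), the sticking one jams likewise at 0.007, cap top at 79 mm, and settles back to 0.007 to 0.008 when let go. Nothing but pushing shows which it is
- toggle_a (a joint): angle of this stand's bat toggle, rad: 0 = leaning 24 degrees to the front over the red mark (hold), 0.84 = leaning 24 degrees to the rear, towards the plunger, over the green mark (run), 0.42 = upright. Sprung over-centre: it takes about 1.5 N at the tip, more lower down, and once past upright it snaps across by itself; it rests only at the two ends
- toggle_a_tip (a point): free end of the bat, on its axis: a metal bat 43 mm long from the pivot, tapering from 12 mm thick at the tip to 7 mm at the root
- toggle_a_pivot (a point): pivot of this toggle, 55 mm above the worktop; the fixed nut and threaded bush round it (18 mm wide) end at 54 mm. The bat swings in the stand's x-z plane
- stand_b: one of three identical test stands screwed to the worktop: grey housing 122 x 56 mm on a dark base plate 136 x 70 mm, housing top 45 mm above the worktop. Origin: centre of the underside; its x axis runs from the toggle end (front) to the plunger end (rear), z up. The plunger's vertical axis is at x = +36 mm, the toggle's pivot at x = -36 mm, both at y = 0. The stands change places, positions and yaw from start to start and do not move during the work
- plunger_b_top (a point): centre of the top face of stand_b's plunger: dark steel cap 28 mm across, 8 mm thick, on a 12 mm stem in a brass guide bush (flange 36 mm wide; bush top 53 mm above the worktop). Cap top: 86 mm above the worktop fully out, 67 mm fully home. It starts 0 to 3 mm in
- plunger_b (a joint): how far this plunger is pushed straight down, m: 0 = fully out, 0.019 = home. It slides against an even 3 N and stays where it is left; a good one meets a springy end cushion at 0.019 (4 N more per mm), the sticking one jams likewise at 0.007, cap top at 79 mm, and settles back to 0.007 to 0.008 when let go. Nothing but pushing shows which it is
- toggle_b (a joint): angle of this stand's bat toggle, rad: 0 = leaning 24 degrees to the front over the red mark (hold), 0.84 = leaning 24 degrees to the rear, towards the plunger, over the green mark (run), 0.42 = upright. Sprung over-centre: it takes about 1.5 N at the tip, more lower down, and once past upright it snaps across by itself; it rests only at the two ends
- toggle_b_tip (a point): free end of the bat, on its axis: a metal bat 43 mm long from the pivot, tapering from 12 mm thick at the tip to 7 mm at the root
- toggle_b_pivot (a point): pivot of this toggle, 55 mm above the worktop; the fixed nut and threaded bush round it (18 mm wide) end at 54 mm. The bat swings in the stand's x-z plane
- stand_c: one of three identical test stands screwed to the worktop: grey housing 122 x 56 mm on a dark base plate 136 x 70 mm, housing top 45 mm above the worktop. Origin: centre of the underside; its x axis runs from the toggle end (front) to the plunger end (rear), z up. The plunger's vertical axis is at x = +36 mm, the toggle's pivot at x = -36 mm, both at y = 0. The stands change places, positions and yaw from start to start and do not move during the work
- plunger_c_top (a point): centre of the top face of stand_c's plunger: dark steel cap 28 mm across, 8 mm thick, on a 12 mm stem in a brass guide bush (flange 36 mm wide; bush top 53 mm above the worktop). Cap top: 86 mm above the worktop fully out, 67 mm fully home. It starts 0 to 3 mm in
- plunger_c (a joint): how far this plunger is pushed straight down, m: 0 = fully out, 0.019 = home. It slides against an even 3 N and stays where it is left; a good one meets a springy end cushion at 0.019 (4 N more per mm), the sticking one jams likewise at 0.007, cap top at 79 mm, and settles back to 0.007 to 0.008 when let go. Nothing but pushing shows which it is
- toggle_c (a joint): angle of this stand's bat toggle, rad: 0 = leaning 24 degrees to the front over the red mark (hold), 0.84 = leaning 24 degrees to the rear, towards the plunger, over the green mark (run), 0.42 = upright. Sprung over-centre: it takes about 1.5 N at the tip, more lower down, and once past upright it snaps across by itself; it rests only at the two ends
- toggle_c_tip (a point): free end of the bat, on its axis: a metal bat 43 mm long from the pivot, tapering from 12 mm thick at the tip to 7 mm at the root
- toggle_c_pivot (a point): pivot of this toggle, 55 mm above the worktop; the fixed nut and threaded bush round it (18 mm wide) end at 54 mm. The bat swings in the stand's x-z plane
- core_plug: loose round core plug, 58 mm across, 20 mm high; origin at the centre of its underside; a bystander
- small_gear: loose small dark gear, 60 mm across, 16 mm high; origin at the centre of its underside; a bystander
- dark_spring: loose dark valve spring standing on end, 31 mm across, 45 mm high; origin at the centre of its underside; a bystander
- piston_pin: loose light piston pin standing on end, 26 mm across, 60 mm high; origin at the centre of its underside; a bystander
- valve: loose poppet valve standing on its 37 mm head, stem up, 106 mm high; origin at the centre of its underside; a bystander

How it is judged:
By the outcome, as a careful person would: the job done as asked, in the order asked, and still so for the second after the job is handed in, with the robot touching nothing.
It also fails if it takes over 53 s, if anything falls off the work surface, if the arm or the gripper's body presses on something with over 40 N, if the wrist force passes 120 N, or if a joint passes its speed limit or range.

## Working session

There is one attempt and no reset: what is moved stays moved. The work goes in short steps, Python scripts to look and compute and a tool call to move; the robot and the scene stay as the last step left them, time stands still between calls to the robot, and variables do not carry over. Pictures are saved under pics/ and viewed, and the job is handed in when it is done.

Besides the shell and the picture viewer there is one more tool, called after "Call:" in YAML: its name, and indented under it one key for each argument. servo_tool: Moves the arm, as the interface text tells. Its arguments: {"type":"object","properties":{"motion":{"type":"string"},"grip_force":{"type":"number"}},"required":["motion"]}

```bash
ls; mkdir -p pics
python3 - <<'E'
from rig import arm, vision
import cv2
s=arm.read_state()
print({k:s[k] for k in('t','tool_pos','ee_rot','contact_force','gripper_width')})
for n in('top','side','wrist'):
    im=vision.capture(n);cv2.imwrite(f'pics/{n}0.png',im)
    print(n,vision.camera_info(n))
E
```

```text
pics
{'t': 0.0, 'tool_pos': array([0.28242869, 0.58488952, 0.23040246]), 'ee_rot': array([-1.49789701,  1.56909675, -1.94770733]), 'contact_force': array([ 0.42104265, -0.42930107, -0.37252064]), 'gripper_width': 0.08506441952024563}
top {'intrinsics': array([[442.22122282,   0.        , 319.82396724],
       [  0.        , 442.22122282, 197.38095472],
       [  0.        ,   0.        ,   1.        ]]), 'rvec': array([ 2.13633138, -2.15233112,  0.17097267]), 'tvec': array([0.18186721, 0.53109843, 0.97876714])}
side {'intrinsics': array([[484.23953671,   0.        , 320.12571441],
       [  0.        , 484.23953671, 193.64960596],
       [  0.        ,   0.        ,   1.        ]]), 'rvec': array([ 0.74347681, -2.32173746,  1.43670896]), 'tvec': array([0.54286112, 0.15274837, 1.00456096])}
wrist {'intrinsics': array([[276.33201343,   0.        , 320.73201976],
       [  0.        , 276.33201343, 193.86702166],
       [  0.        ,   0.        ,   1.        ]]), 'rvec': array([-2.43357119, -1.52718283, -0.23449354]), 'tvec': array([-0.64987081, -0.03861683,  0.38055425])}
```

View pics/top0.png

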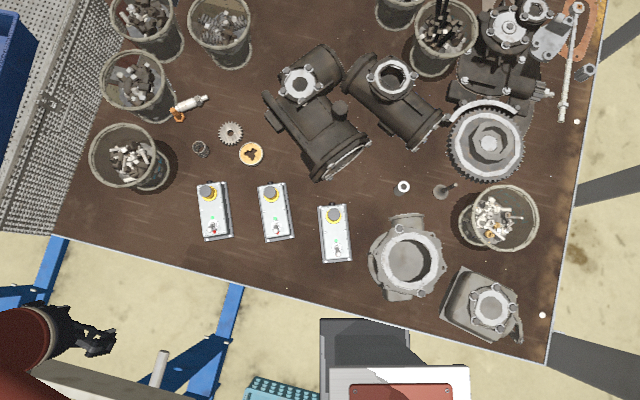

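View pics/side0.png

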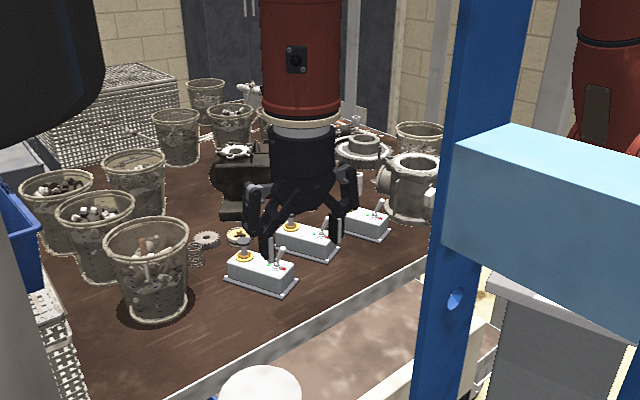

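View pics/wrist0.png

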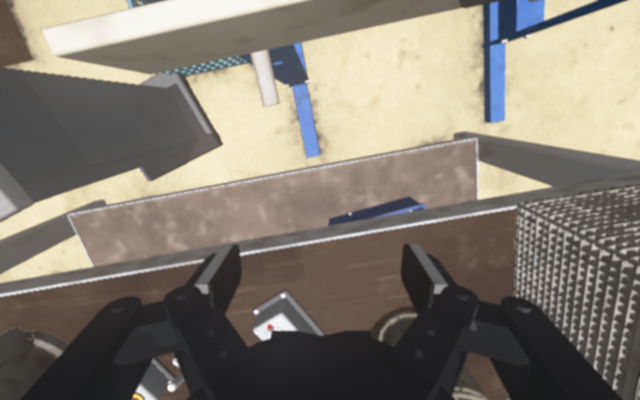

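The top view shows three stands at about px (213,210), (274,211) and (335,232). Their plungers (yellow bushes) point away from the robot and the toggles point towards it. I'll zoom in and measure them.

```bash
cat > h.py <<'E'
import numpy as np, cv2
def cam(ci):
    R,_=cv2.Rodrigues(np.array(ci['rvec'],float)); t=np.array(ci['tvec'],float)
    return np.array(ci['intrinsics']),R,t
def ray(ci,uv,z):
    K,R,t=cam(ci); c=-R.T@t; d=R.T@np.linalg.inv(K)@np.array([uv[0],uv[1],1.])
    return c+d*(z-c[2])/d[2]
def proj(ci,P):
    K,R,t=cam(ci); p=K@(R@np.array(P,float)+t); return p[:2]/p[2]
E
python3 - <<'E'
from rig import vision
from h import *
im=cv2.imread('pics/top0.png'); ci=vision.camera_info('top')
cv2.imwrite('pics/topz.png',cv2.resize(im[165:275,180:365],None,fx=4.3,fy=4.3,interpolation=cv2.INTER_CUBIC))
hsv=cv2.cvtColor(im,cv2.COLOR_BGR2HSV)
roi=np.zeros(im.shape[:2],np.uint8); roi[170:270,185:365]=255
y=cv2.inRange(hsv,(18,110,90),(35,255,255))&roi
r=(cv2.inRange(hsv,(0,120,90),(8,255,255))|cv2.inRange(hsv,(172,120,90),(180,255,255)))&roi
g=cv2.inRange(hsv,(45,60,60),(90,255,255))&roi
w=cv2.inRange(im,(130,130,130),(255,255,255))&roi
for nm,m in(('y',y),('r',r),('g',g),('w',w)):
    n,l,st,c=cv2.connectedComponentsWithStats(m)
    for i in range(1,n):
        if st[i,4]>=4: print(nm,st[i],c[i].round(1),ray(ci,c[i],.045).round(4))
m=cv2.morphologyEx(w|y|r|g,cv2.MORPH_CLOSE,np.ones((9,9)))
cs,_=cv2.findContours(m,cv2.RETR_EXTERNAL,cv2.CHAIN_APPROX_NONE)
for c in cs:
    if cv2.contourArea(c)>300:
        b=cv2.boxPoints(cv2.minAreaRect(c)); print([ray(ci,p,.045).round(4)[:2] for p in b])
E
```

```text
y [203 186  14  15  92] [211.3 194.7] [0.5396 0.4268 0.045 ]
y [264 188  15  14  60] [273.2 196.4] [0.5349 0.2848 0.045 ]
y [327 212   8  10  18] [329.3 218.1] [0.4839 0.1568 0.045 ]
y [336 215   5   7  10] [338.4 218.5] [0.4828 0.136  0.045 ]
r [213 230   3   3   6] [214.2 231.2] [0.456  0.4178 0.045 ]
g [211 216   3   3   9] [212. 217.] [0.4883 0.4236 0.045 ]
g [274 217   3   3   9] [275. 218.] [0.4849 0.2803 0.045 ]
g [335 239   2   3   6] [335.5 240. ] [0.434  0.1433 0.045 ]
w [322 170   7   7  11] [325.2 172.5] [0.59   0.1651 0.045 ]
w [325 170  15  10  30] [330.7 175.2] [0.5834 0.1525 0.045 ]
w [ 197  181   36   60 1411] [213.2 211.4] [0.501  0.4211 0.045 ]
w [ 257  182   37   61 1505] [274.6 212.2] [0.4982 0.2813 0.045 ]
w [ 317  204   35   59 1588] [334.  233.5] [0.4487 0.1465 0.045 ]
[array([0.5113, 0.1854]), array([0.5175, 0.1189]), array([0.3884, 0.1083]), array([0.3824, 0.1735])]
[array([0.5589, 0.3246]), array([0.5692, 0.2585]), array([0.4399, 0.2376]), array([0.43  , 0.3025])]
[array([0.5637, 0.4636]), array([0.5725, 0.3955]), array([0.442 , 0.3752]), array([0.4336, 0.4421])]
```

View pics/topz.png

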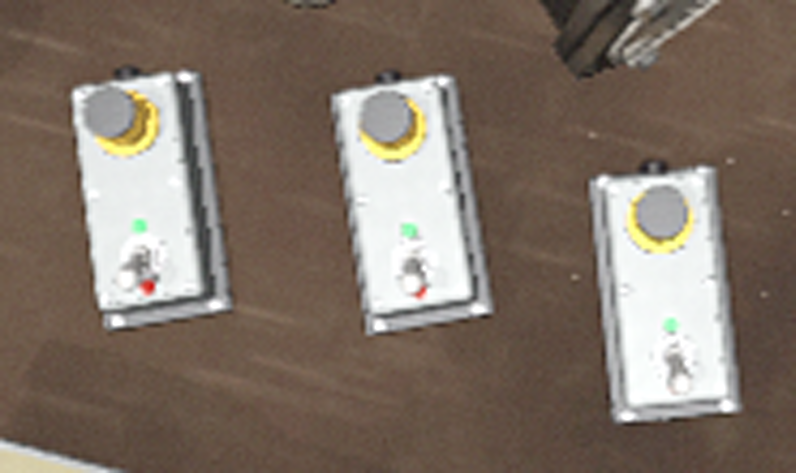

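Run:
```python
from rig import vision,arm
from h import *
from scipy.spatial.transform import Rotation as Ro
im=cv2.imread('pics/top0.png'); ci=vision.camera_info('top')
f=lambda p:((p[0]+.5)/4.3-.5+180,(p[1]+.5)/4.3-.5+165)
cap=[(110,112),(387,118),(663,212)]; gr=[(139,227),(409,231),(671,326)]; fl=[(125,125),(393,128),(660,218)]
tip=[(130,280),(412,284),(680,384)]
# side edges of housing top, (right-hand edge rear->front)
for i in range(3):
    P=ray(ci,f(cap[i]),.0845)[:2]; G=ray(ci,f(gr[i]),.045)[:2]; F=ray(ci,f(fl[i]),.050)[:2];T=ray(ci,f(tip[i]),.094)[:2]
    d=P-G; T_=P-T
    print(i,'cap',P.round(4),'flange',F.round(4),'green',G.round(4),'dist',np.linalg.norm(d).round(4),'yaw',np.degrees(np.arctan2(d[1],d[0])).round(1),'tip',T.round(4),'dist',np.linalg.norm(T_).round(4),'yaw',np.degrees(np.arctan2(T_[1],T_[0])).round(1))
s=arm.read_state();R=Ro.from_euler('xyz',s['ee_rot']).as_matrix();print(R.round(3))
cs=vision.camera_info('side');im=cv2.imread('pics/side0.png')
cv2.imwrite('pics/sidez.png',cv2.resize(im[190:310,190:400],None,fx=3.8,fy=3.8,interpolation=cv2.INTER_CUBIC))
```

```text
0 cap [0.5424 0.4309] flange [0.5413 0.4315] green [0.4874 0.4237] dist 0.0555 yaw 7.4 tip [0.4553 0.4157] dist 0.0884 yaw 9.9
1 cap [0.5383 0.2889] flange [0.5387 0.2894] green [0.4842 0.2809] dist 0.0547 yaw 8.3 tip [0.4522 0.2745] dist 0.0872 yaw 9.5
2 cap [0.4887 0.1478] flange [0.4896 0.1482] green [0.433  0.1429] dist 0.0559 yaw 5.1 tip [0.4015 0.1408] dist 0.0876 yaw 4.6
[[-0.     0.435  0.901]
 [-0.001  0.901 -0.435]
 [-1.    -0.001  0.   ]]
```

View pics/sidez.png

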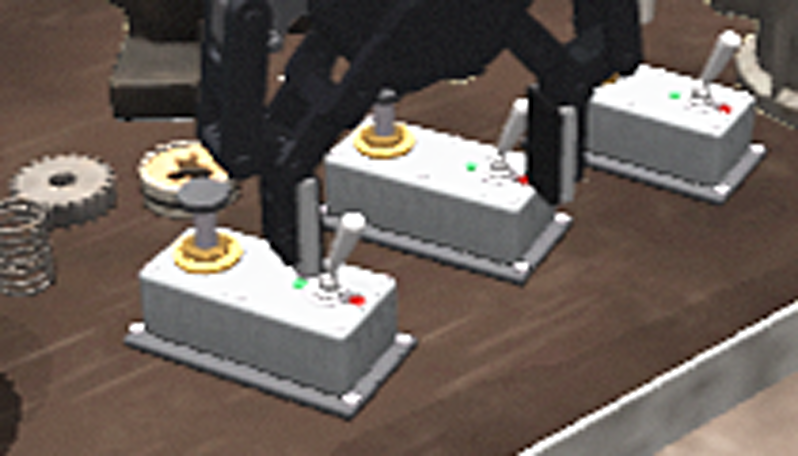

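Fitted values:

| Stand | Cap (x, y) in m | Yaw |
|---|---|---|
| 1 | (.542, .431) | about 9.3° |
| 2 | (.538, .289) | about 9.5° |
| 3 | (.489, .148) | about 5° |

The cap-to-tip distances come to 87–88 mm against 89.5 mm expected, so they agree. Next I move over stand 1 with the jaws shut and jaw axis along the stand.

Call:
servo_tool:
  motion: "0 -0.004 0.05 8 1; 0 -0.008 0.1 16 1; 0 -0.013 0.15 24 1; 0 -0.017 0.2 32 1; 0 -0.021 0.25 40 1; 0 -0.026 0.301 48 1; 0 -0.026 0.301 55 1; 0 -0.026 0.301 55 1; 0.04 -0.026 0.301 55 1; 0.08 -0.026 0.301 55 1; 0.115 -0.026 0.301 55 1; 0.125 -0.026 0.301 55 1; 0.125 -0.026 0.301 55 1; 0.125 -0.026 0.301 55 1"

```text
t: 1.55
tool_pos: [0.5424, 0.4319, 0.1076]
ee_rot: [1.944, 1.57, 0.537]
contact_force: [0.2, -0.2, 0.8]
gripper_width: 0.0001
```

Run:
```python
from rig import vision,arm
from h import *
from scipy.spatial.transform import Rotation as Ro
s=arm.read_state();print(Ro.from_euler('xyz',s['ee_rot']).as_matrix().round(3),s['tool_pos'])
a=vision.capture('side');b=vision.capture('wrist')
cv2.imwrite('pics/s1.png',cv2.resize(a[150:310,190:400],None,fx=3.6,fy=3.6,interpolation=cv2.INTER_CUBIC))
cv2.imwrite('pics/w1.png',b)
```

```text
[[ 0.001  0.987  0.163]
 [ 0.001  0.163 -0.987]
 [-1.     0.001 -0.   ]] [0.54241117 0.431857   0.10764947]
```

View pics/s1.png

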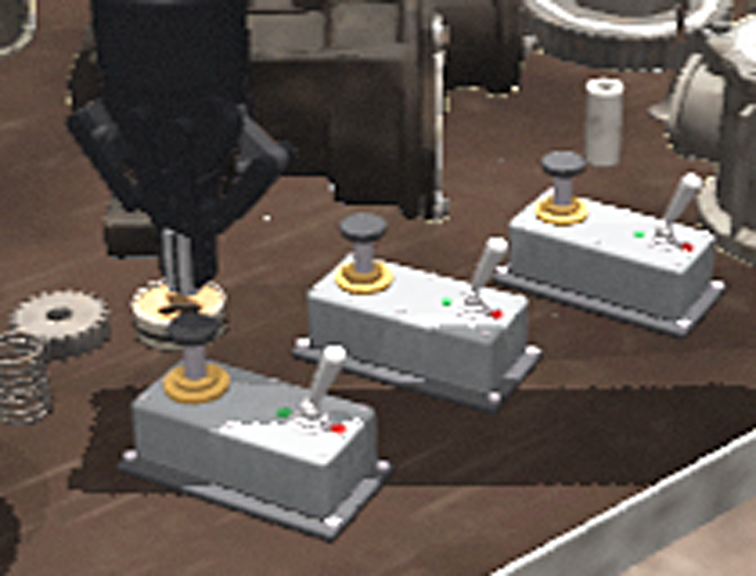

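View pics/w1.png

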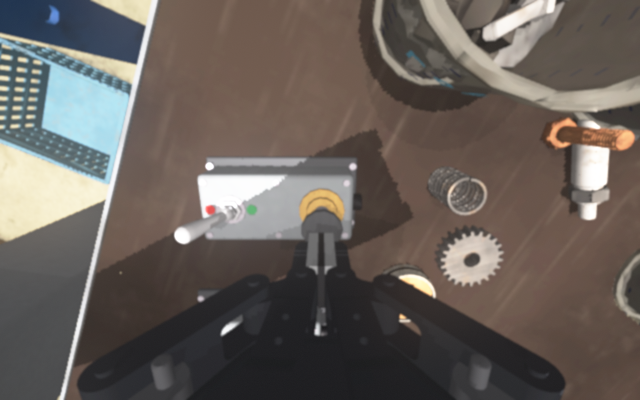

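The side and wrist views both show the fingertips centred over the stand 1 cap. I'll press gently to just past the possible jam height.

Call:
servo_tool:
  motion: "0.01 0 0 0 1; 0.018 0 0 0 1; 0.021 0 0 0 1; 0.023 0 0 0 1; 0.025 0 0 0 1; 0.027 0 0 0 1; 0.029 0 0 0 1; 0.030 0 0 0 1; 0.030 0 0 0 1; 0.030 0 0 0 1"

```text
t: 2.65
tool_pos: [0.5432, 0.4318, 0.0781]
ee_rot: [1.982, 1.568, 0.574]
contact_force: [0.7, 0.3, -0.4]
gripper_width: 0.0
```

Call:
servo_tool:
  motion: "0.001 0 0 0 1; 0.002 0 0 0 1; 0.003 0 0 0 1"

```text
t: 2.95
tool_pos: [0.5432, 0.4319, 0.0752]
ee_rot: [2.018, 1.568, 0.609]
contact_force: [-0.5, -0.7, 2.7]
gripper_width: -0.0
```

The force is only 2.7 N at z 75 mm, where a jam would give about 15 N or more, so this plunger slides freely. I'll push it home.

Call:
servo_tool:
  motion: "0.002 0 0 0 1; 0.004 0 0 0 1; 0.006 0 0 0 1; 0.007 0 0 0 1; 0.008 0 0 0 1; 0.009 0 0 0 1; 0.0095 0 0 0 1; 0.0095 0 0 0 1"

```text
t: 3.75
tool_pos: [0.5433, 0.4319, 0.066]
ee_rot: [2.028, 1.568, 0.619]
contact_force: [-1.7, -0.7, 5.2]
gripper_width: 0.0001
```

Call:
servo_tool:
  motion: "0.0007 0 0 0 1; 0.0007 0 0 0 1; 0.0007 0 0 0 1"

```text
t: 4.05
tool_pos: [0.5433, 0.4319, 0.0657]
ee_rot: [2.078, 1.568, 0.669]
contact_force: [-1.7, -2.0, 6.2]
gripper_width: -0.0001
```

Stiff at the end: home. Now I lift, open to about 50 mm and move over the toggle.

Call:
servo_tool:
  motion: "-0.02 0 0 0 1; -0.05 0 0 0 1; -0.055 -0.03 0 0 -0.2; -0.055 -0.06 0 0 -0.2; -0.055 -0.077 0 0 -0.2; -0.055 -0.077 0 0 -0.2; -0.055 -0.077 0 0 -0.2; -0.055 -0.077 0 0 -0.2"

```text
t: 4.85
tool_pos: [0.4682, 0.4192, 0.1205]
ee_rot: [1.942, 1.567, 0.533]
contact_force: [-0.2, 0.5, -0.3]
gripper_width: 0.051
```

```bash
cat > snap.py <<'E'
import sys
from rig import vision,arm
from h import *
a=vision.capture('side');b=vision.capture('wrist')
a=cv2.resize(a[150:310,190:400],None,fx=2.5,fy=2.5,interpolation=cv2.INTER_CUBIC)
b=b[100:360,120:520]; b=cv2.resize(b,None,fx=.66,fy=.66) if 0 else b
h=max(a.shape[0],b.shape[0]);o=np.zeros((h,0,3),np.uint8)
b=b[:, :270] if 0 else cv2.resize(b,(270,175))
p=np.zeros((400,800,3),np.uint8);p[:400,:525]=a[:400,:525];p[:175,530:800]=b
cv2.imwrite(f'pics/{sys.argv[1]}.png',p)
s=arm.read_state();print(s['t'],s['tool_pos'],s['gripper_width'])
E
python3 snap.py s2
```

```text
4.95 [0.4681528  0.41907075 0.12029516] 0.051414931507847414
```

View pics/s2.png

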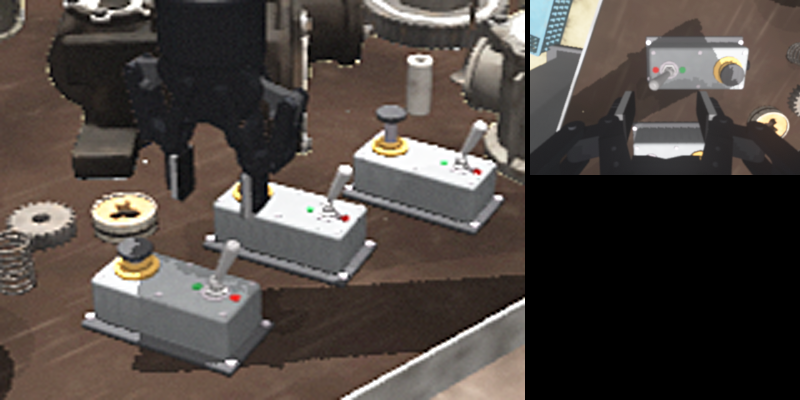

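Stand 1's cap now sits low on its bush, and the bat tip lies between the fingers. I'll descend, sweep rearward, back off to centre and lift.

Call:
servo_tool:
  motion: "0.025 0 0 0 -0.2; 0.044 0 0 0 -0.2; 0.044 0 0 0 -0.2; 0.044 0.008 0 0 -0.2; 0.044 0.014 0 0 -0.2; 0.044 0.020 0 0 -0.2; 0.044 0.026 0 0 -0.2; 0.044 0.032 0 0 -0.2; 0.044 0.034 0 0 -0.2; 0.044 0.034 0 0 -0.2"

```text
t: 5.95
tool_pos: [0.5023, 0.4245, 0.0764]
ee_rot: [1.867, 1.567, 0.456]
contact_force: [-0.4, -1.7, 0.2]
gripper_width: 0.0509
```

```bash
python3 snap.py s3
```

```text
6.05 [0.50164699 0.42458836 0.07631507] 0.05126074670436159
```

View pics/s3.png

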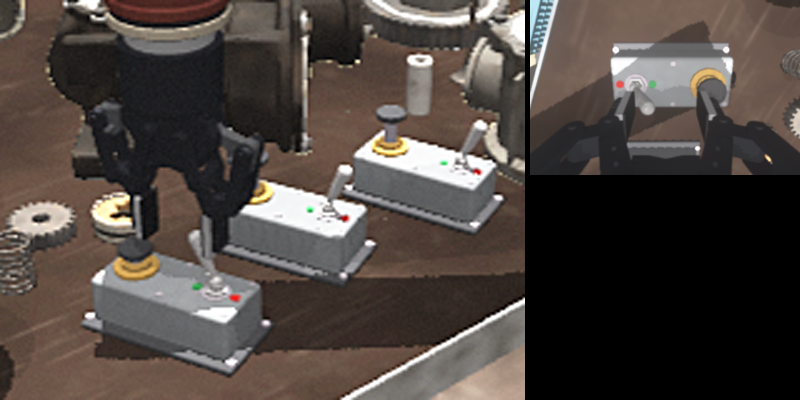

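The toggle flipped to green. Next is stand 2.

Call:
servo_tool:
  motion: "0 -0.01 0 0 -0.2; -0.03 -0.01 0 0 -0.2; -0.055 -0.01 0.01 0 1; -0.055 0.005 0.06 0 1; -0.055 0.014 0.11 0 1; -0.05 0.014 0.139 0 1; -0.034 0.014 0.139 0 1; -0.034 0.014 0.139 0 1; -0.03 0.014 0.139 0 1; -0.03 0.014 0.139 0 1"

```text
t: 7.05
tool_pos: [0.5369, 0.2909, 0.1061]
ee_rot: [2.087, 1.568, 0.679]
contact_force: [-0.1, -0.3, -0.2]
gripper_width: 0.0006
```

```bash
python3 snap.py s4
```

```text
7.15 [0.53739244 0.29073132 0.1065419 ] -0.00018065984273398652
```

View pics/s4.png

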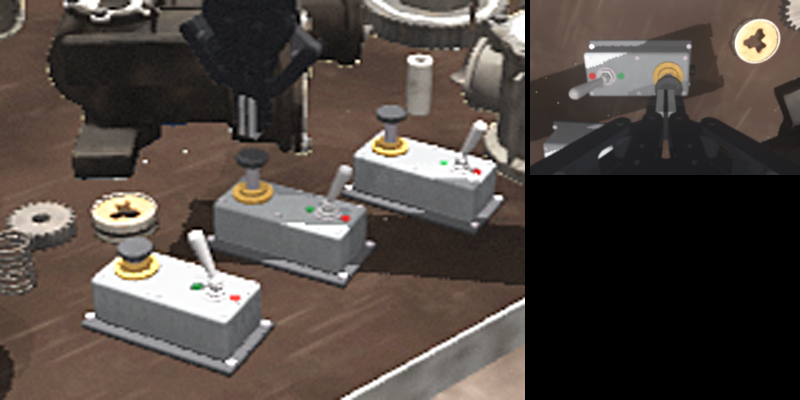

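Stand 1's toggle rests on green, and the gripper is over the stand 2 cap. I'll press gently.

Call:
servo_tool:
  motion: "0.01 0 0.002 0 1; 0.017 0 0.002 0 1; 0.020 0 0.002 0 1; 0.022 0 0.002 0 1; 0.024 0 0.002 0 1; 0.026 0 0.002 0 1; 0.027 0 0.002 0 1; 0.028 0 0.002 0 1; 0.029 0 0.002 0 1; 0.0295 0 0.002 0 1"

```text
t: 8.15
tool_pos: [0.5379, 0.2888, 0.077]
ee_rot: [1.974, 1.567, 0.566]
contact_force: [-1.0, -1.5, 1.8]
gripper_width: -0.0004
```

1.8 N, so not jammed. I'll go on a little, then home.

Call:
servo_tool:
  motion: "0.001 0 0 0 1; 0.002 0 0 0 1"

```text
t: 8.35
tool_pos: [0.5379, 0.2888, 0.075]
ee_rot: [1.988, 1.567, 0.58]
contact_force: [-0.7, -0.8, 2.3]
gripper_width: -0.0001
```

Call:
servo_tool:
  motion: "0.002 0 0 0 1; 0.004 0 0 0 1; 0.006 0 0 0 1; 0.007 0 0 0 1; 0.008 0 0 0 1; 0.009 0 0 0 1; 0.0097 0 0 0 1; 0.0097 0 0 0 1; 0.0097 0 0 0 1"

```text
t: 9.25
tool_pos: [0.538, 0.2889, 0.0656]
ee_rot: [2.016, 1.567, 0.608]
contact_force: [-3.0, -1.0, 5.6]
gripper_width: -0.0001
```

Home, with the same signature as stand 1. Now its toggle.

Call:
servo_tool:
  motion: "-0.02 0 0 0 1; -0.05 0 0 0 1; -0.055 -0.03 0 0 -0.2; -0.055 -0.06 0 0 -0.2; -0.055 -0.077 0 0 -0.2; -0.055 -0.077 0 0 -0.2; -0.055 -0.077 0 0 -0.2; -0.055 -0.077 0 0 -0.2"

```text
t: 10.05
tool_pos: [0.4628, 0.2763, 0.1204]
ee_rot: [1.924, 1.566, 0.515]
contact_force: [1.0, -0.0, -0.2]
gripper_width: 0.0515
```

```bash
python3 snap.py s5
```

```text
10.15 [0.46266016 0.2761895  0.12020125] 0.05157570080048611
```

View pics/s5.png

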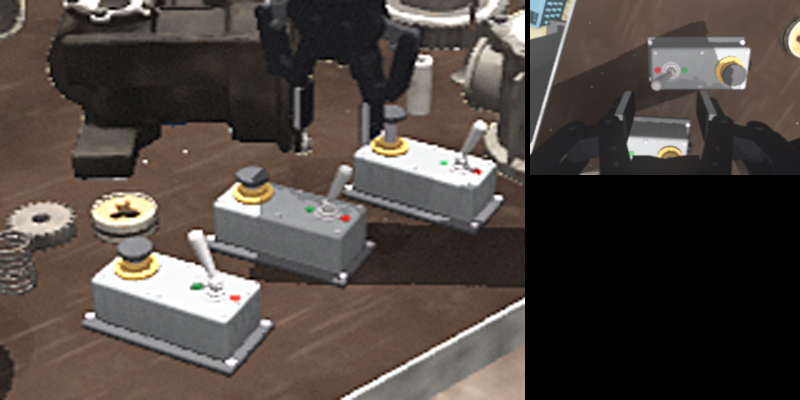

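Stand 2's plunger is home, and the bat lies between the fingers just as on stand 1. Same sweep.

Call:
servo_tool:
  motion: "0.025 0 0 0 -0.2; 0.044 0 0 0 -0.2; 0.044 0 0 0 -0.2; 0.044 0.008 0 0 -0.2; 0.044 0.014 0 0 -0.2; 0.044 0.020 0 0 -0.2; 0.044 0.026 0 0 -0.2; 0.044 0.032 0 0 -0.2; 0.044 0.034 0 0 -0.2; 0.044 0.034 0 0 -0.2; 0.044 0.024 0 0 -0.2; 0.02 0.024 0 0 -0.2; 0 0.024 0 0 -0.2; -0.01 0.024 0 0 -0.2"

```text
t: 11.55
tool_pos: [0.4861, 0.2804, 0.1319]
ee_rot: [2.021, 1.565, 0.612]
contact_force: [0.0, -0.3, -0.1]
gripper_width: 0.0513
```

```bash
python3 snap.py s6
```

```text
11.65 [0.48644639 0.28051446 0.1315345 ] 0.05134211970550988
```

View pics/s6.png

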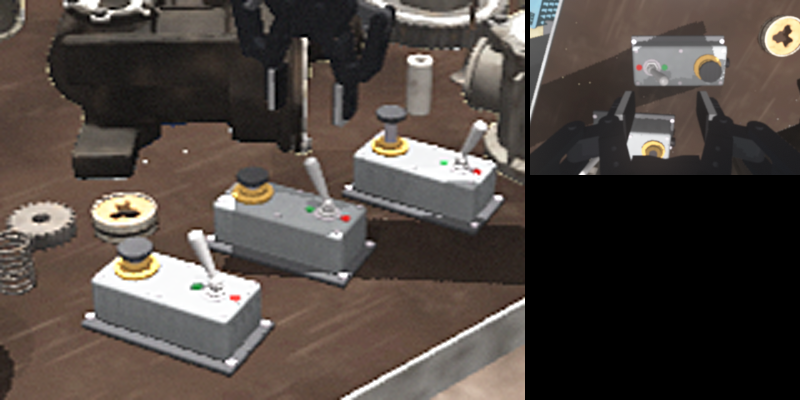

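Stand 2 is on green. On to stand 3, which should be the sticking one, but it still gets its push.

Call:
servo_tool:
  motion: "0 -0.006 0.045 0 1; 0 -0.013 0.09 0 1; 0 -0.019 0.131 0 1; 0.01 -0.019 0.131 0 1; 0.025 -0.019 0.131 0 1; 0.025 -0.019 0.131 0 1; 0.025 -0.019 0.131 0 1; 0.025 -0.019 0.131 0 1"

```text
t: 12.45
tool_pos: [0.489, 0.1487, 0.1063]
ee_rot: [2.003, 1.564, 0.595]
contact_force: [0.1, -0.5, 0.6]
gripper_width: -0.0003
```

```bash
python3 snap.py s7
```

```text
12.55 [0.48923107 0.1487019  0.10649371] 0.0002751647311888827
```

View pics/s7.png

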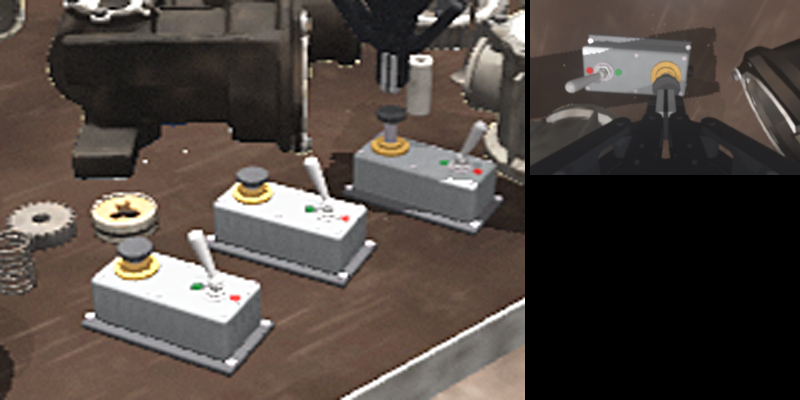

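Over the cap. I'll press gently and stop just above 78 mm.

Call:
servo_tool:
  motion: "0.01 0 0 0 1; 0.017 0 0 0 1; 0.020 0 0 0 1; 0.022 0 0 0 1; 0.024 0 0 0 1; 0.026 0 0 0 1; 0.027 0 0 0 1; 0.028 0 0 0 1; 0.0283 0 0 0 1"

```text
t: 13.45
tool_pos: [0.4894, 0.1488, 0.0783]
ee_rot: [2.015, 1.564, 0.607]
contact_force: [-2.6, -0.4, 4.8]
gripper_width: -0.0003
```

Call:
servo_tool:
  motion: "0.0004 0 0 0 1; 0.0007 0 0 0 1; 0.0007 0 0 0 1"

```text
t: 13.75
tool_pos: [0.4894, 0.1488, 0.0779]
ee_rot: [2.028, 1.564, 0.62]
contact_force: [-1.9, -0.5, 5.2]
gripper_width: 0.0
```

At 1 mm past the jam height the force is 5.2 N. The two good plungers read the same 1 mm into their end cushions, and only about 2 N at this height. So stand 3 sticks: I stop here, leave its toggle on red and retreat.

Call:
servo_tool:
  motion: "-0.01 0 0 0 1; -0.04 0 0 0 1; -0.09 0 0 0 1; -0.13 0 0 0 1; -0.16 0 0 0 1; -0.16 0 -0.05 0 1; -0.16 0 -0.1 0 1; -0.16 0 -0.15 0 1; -0.16 0 -0.2 0 1; -0.16 0 -0.25 0 1; -0.16 0 -0.3 0 1; -0.16 0 -0.35 0 1; -0.16 0 -0.38 0 1; -0.16 0 -0.38 0 1"

```text
t: 15.15
tool_pos: [0.4234, 0.5283, 0.2383]
ee_rot: [2.284, 1.564, 0.883]
contact_force: [-0.3, -0.7, -0.2]
gripper_width: 0.0
```

Run:
```python
from rig import vision,arm
from h import *
a=vision.capture('top');b=vision.capture('side')
cv2.imwrite('pics/f_top.png',cv2.resize(a[110:275,180:480],None,fx=2.6,fy=2.6,interpolation=cv2.INTER_CUBIC))
cv2.imwrite('pics/f_side.png',cv2.resize(b[150:310,190:400],None,fx=3.6,fy=3.6,interpolation=cv2.INTER_CUBIC))
o=cv2.imread('pics/top0.png')
d=cv2.absdiff(a,o).max(2)
for n,(u,v) in dict(spring=(200,149),gear=(230,132),plug=(250,153),pin=(403,187),valve=(445,190)).items(): print(n,d[v-14:v+15,u-14:u+15].max(), d[v-14:v+15,u-14:u+15].mean().round(1))
s=arm.read_state();print(s['t'],s['tool_pos'],s['contact_force'])
```

```text
spring 12 4.0
gear 11 3.0
plug 14 3.1
pin 14 3.5
valve 35 4.1
15.25 [0.42669298 0.52351665 0.23892887] [ 0.06789733 -0.15348418 -0.06432817]
```

View pics/f_top.png

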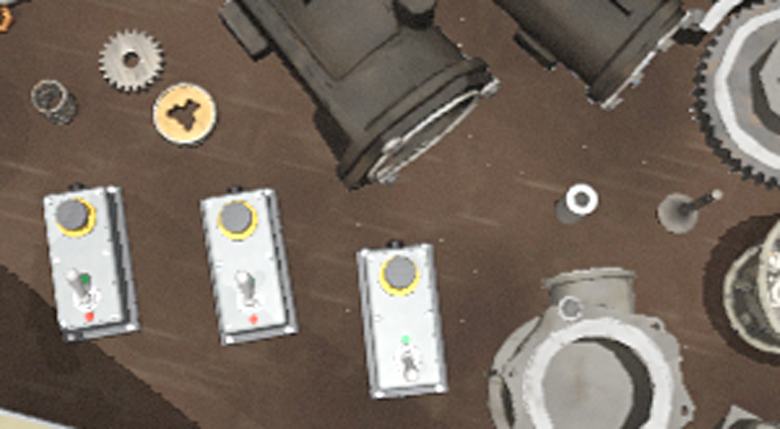

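View pics/f_side.png

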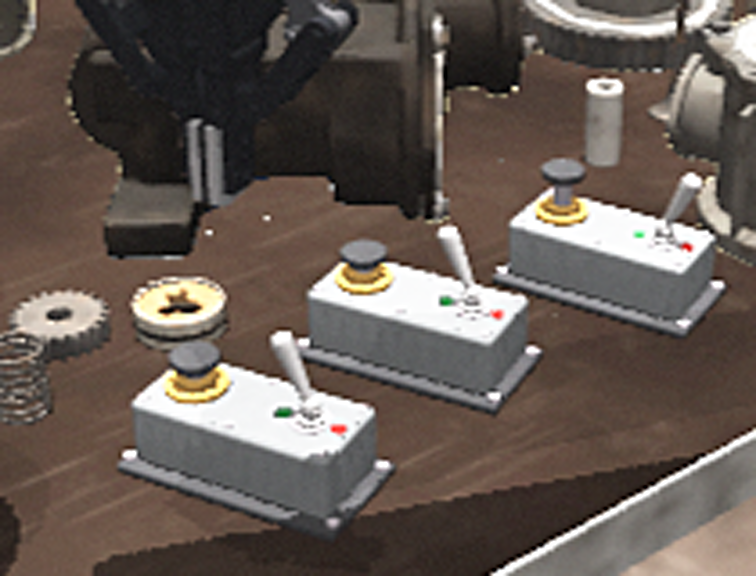

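```bash
python3 -c "
from rig import ticket
print(ticket.hand_in())"
```

```text
the job is handed in; nothing more can be done
None
```

All three plungers were pushed, and the job was handed in at about 15 s. From left to right as the robot faces them:

| Stand | Plunger | Toggle |
|---|---|---|
| Left | Slid freely at about 2–3 N, then pressed home to z ≈ 65.7 mm with the cushion at about 6 N | Flipped to green |
| Middle | Slid freely at about 2–3 N, then pressed home to z ≈ 65.6 mm with the cushion at about 6 N | Flipped to green |
| Right | Force rose to about 5 N at z ≈ 78 mm, where the other two gave only about 2 N or less, so it sticks and I stopped there | Left on red |

**Last checks:** The final top and side pictures show the left and middle toggles resting over green with their caps low on the bushes. The right toggle is over red, with its cap only partly down.

The core plug, gear, spring and pin showed only noise-level change against the first picture. The valve's patch had a peak change of 35, against 11–14 for the others. Its average change was like the others', it looks unmoved, and the arm never went near it.

**One disagreement:** With the plungers pressed about 1 mm into their stops, the forces read about 5 N, where I had expected about 7 N. The sticking plunger and the good ones at their home stops all read low in the same way.

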